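Show the transformer's hidden label to the overhead camera with an inspection mirror

ROBOT

A 7-joint arm with a two-finger parallel gripper is mounted at the origin on the work surface. World frame = base frame: x ahead of the robot, y to its left, z up, the work surface at z = 0. Lengths are in m, angles in rad, forces in N, time in s.
With the tool pointing down it reaches from about 0.4 to 0.85 m from the base axis. Payload 10.4 kg.
Tool frame: the origin (TCP) lies midway between the tips of the shut fingers; the grasp point (between the pads) lies 19 mm behind it; z points along the fingers, y is the line along which they close (so a half turn about z gives the same grasp; the last joint's range is limited). The gripper opens to 87 mm and grips with 3 to 60 N. Pads are 19 mm wide; open, the fingers measure 117 mm over their backs; the gripper's body (75 mm by 190 mm) begins 51 mm behind the grasp point.
Start: joints at [1.11, 0.332, -0.065, 1.46, 0.022, 1.35, -0.088], TCP at [0.265, -0.566, 0.223] pointing down, gripper open.
Joint ranges: [-2.6, 2.6], [-0.5, 2.12], [-1.47, 1.34], [0.16, 2.42], [-1.27, 4.41], [0.06, 2.06], [-2.6, 2.6]. Speed limits (rad/s): [2.22, 2.22, 2.79, 2.79, 3.14, 3.14, 3.14].

INTERFACE

Orientations are given as a unit quaternion [x, y, z, w].
In Python, from rig import r gives the robot as it stands.
- The arm moves only by the tool servo_tool, never from a script. Its argument "series" is a list that holds one entry, the list of rows, each a list of 5 numbers: the shift along the tool's x, y, z in m, then the turn about the tool's z in degrees, then the opening, from 0 (shut) to 1 (fully open). In form: [[[x, y, z, spin, hand], ...]]. A call has 1 to 5 rows; each row is the pose to reach, as a shift and turn from the pose commanded when the call began, along the tool's axes at that moment; what a row does not reach only later rows make up. A row lasts 1/8 s, in which the tool goes at most 62.5 mm and 10.7 degrees, less where a joint would pass 70% of its speed; a pose out of reach is approached as far as the arm can. A call with a gripper value outside its range is refused whole. The fingers move at their own pace and stop on an object; "force" is the grip in N (left out, the last holds). Time passes only in rows, so rows that repeat a pose let the fingers close. It gives the time, the measured TCP pose, the force, the opening and the grip force at its end, in the units of the state.
- r.read_state(): the state, without advancing time (a new reading comes with each control period).
- r.grab_frame(name): name is "side" or "top" or "wrist"; returns a dict with "image" (480x640x3 uint8, blue, green, red), "intrinsics" (3x3 intrinsics, pixels), "rvec" (rotation vector, rad) and "tvec" (3), from world to camera coordinates, as OpenCV has them; the wrist camera has in their place "T_tool_cam" (4x4, takes a point from camera to tool coordinates, whose origin is the TCP and whose axes are the flange's). Camera axes: x right, y down, z forward; pixel columns grow to the right and rows downward; lengths in m; the calibration is good to about 2 mm. The wrist camera is an equidistant fisheye: a pixel r from the principal point sees the ray r / f radians off the axis. A picture is of the moment at which its call begins: read the wrist's pose just before it. There is no depth.
- r.sign_off(): hands the job in; it is judged then, once.
The state is a dict: "t": time; "joints": joint angles; "joint_velocities": joint speeds; "joint_torque": joint torques, N m; "tool_pos": TCP position; "eef_rot": TCP orientation; "contact_force": force on the tool from outside, world axes, zero at the start; "ft_torque": the same for the moment, N m; "gripper_width": finger opening in m; "gripper_force": force on a finger pad.
Only numpy, scipy, OpenCV 4.12 (cv2) and the standard library are available. Lean on these libraries where they do the work, as an engineer would, in place of code of your own. Each camera call takes 0.05 s, during which the arm holds its last target. There are 200 camera calls.

TASK

The overhead camera looks straight down and cannot see the label on the left side of the transformer. First stand the small work lamp upright on the mounting plate, midway between the transformer and the terminal row, just past the transformer's far edge and short of the rear wiring duct. Then pick up the inspection mirror by its handle and angle it level with the label, glass half up and half towards it, so that the camera sees the label in it; finish while holding it there, still and in mid-air, without knocking it on the panel, tipping the lamp or moving the other things.

Things in the scene. Friction and masses are not known exactly. Their poses are not given: they have to be found in the camera images.
- panel: Control panel mounting plate, 360 x 360 mm, fixed, top 15 mm above the bench; origin under its centre, x to its far side, y left, z up. In mm: transformer x -42..42, y -99..-21, 98 high; terminal row x -128..88, y 116..164, 46 high; rear duct x 132..172, right duct y -175..-135, both 40 high; breakers and contactor x -173..-101, y -138..68, 80 high (heights above plate).
- label (a point): Centre of the white 40 x 30 mm label, printed with a square code, on the left face of the transformer's coil, 70 mm above the bench (55 above the plate). x: straight out of the label, to the plate's left; y: to the plate's near side (far is -y); z: up. The transformer's far edge is at y = -42 mm, the rear duct begins at y = -132, the terminal row at x = 136.
- sight (a point): Same point as the label, turned: its z axis points halfway (45 degrees) between straight up and straight back at the label (-x of label), which is the way the glass must face so that the overhead camera, 1.3 m straight above on a boom, sees the label in it.
- lamp: Battery work lamp, upright cylinder 36 mm in diameter and 85 mm high, white diffuser between a black foot and a black cap, about 0.13 kg, standing on the bench on one side of the plate. Origin at the centre of its underside, z up. It shines all round.
- mirror: Inspection mirror, about 0.13 kg. Origin at the middle of its handle, a black bar 120 mm long and 14 x 14 mm; x runs along the handle to the mirror end, z up, and at the start the handle lies level in the rest, its axis 75 mm above the bench. A 5 mm rod goes on from x = 60 to 180, and at x = 190 mm sits the stiff hinge of the mirror head. The whole balances near x = 48 mm.
- mirror_grip (a point): On the handle's axis at x = 18 mm, midway between the two posts of the rest: a clear place for the fingers, which close across the handle (along its y). Axes as mirror.
- head_hinge (a joint): Bend of the mirror head in rad: 0 = glass parallel to the handle's top side; growing, the tip droops and the glass leans towards the tip (turn about the tool's +y). Stiff (0.2 N m): it keeps the angle it starts with, 0.45 to 0.7, unless forced.
- mirror_face (a point): Centre of the mirror's glass, 52 mm out from the hinge and 3 mm above the head's midplane; z points straight out of the glass, x to the tip, y across. The glass is 80 mm (x) by 56 mm, its steel back 88 x 62 x 5 mm. The camera gets the label in the glass when this point is 40 to 80 mm straight out from the label.
- mirror_rest: Fixed aluminium tool rest on the bench on the other side of the plate from the lamp, 165 x 56 mm foot, 6 mm thick; two notched posts 5 mm thick and 40 mm wide, up to 83 mm high, at x = -50 and x = 85 mm carry the mirror's handle and rod. Origin under the handle's middle, x as the mirror's x.
- spare_relay: Bystander: clear plug-in relay, 22 x 28 x 46 mm, standing on the plate in the near part of the gap between transformer and terminal row. Origin under its centre.
- screwdriver: Bystander: screwdriver lying on the bench, near left. Origin at its underside.
- cutters: Bystander: side cutters, about 155 mm long, lying on the bench, near right. Origin under the pivot.
- tape_roll: Bystander: black roll of tape, 66 mm across, 19 mm high, lying at the left. Origin under its centre.
- ferrule_box: Bystander: small open box with compartments, 70 x 100 x 30 mm, at the right. Origin under its centre.
- screw_jar: Bystander: jar, 52 mm across, 60 mm high, before the plate at the right. Origin under its centre.
- marker_pen: Bystander: black pen, 135 mm long, 12 mm thick, lying before the plate at the left. Origin at its underside.
Not all that is in view belongs to the job. What is shaped like the lamp but blue or yellow is not meant.

How it is judged:
On the way, in this order (a step that is already met when the one before it is completed fails the run):
1. The lamp stands released and upright on the plate, between transformer and terminal row, past the transformer's far edge and short of the rear duct (x of lamp in the frame of label between 0.046 and 0.09 m and y of lamp in the frame of label between -0.112 and -0.052 m and z of lamp in the frame of label between -0.06 and -0.05 m and angle between lamp's own z axis and vertical below 0.1 rad and linear speed of lamp below 0.02 m/s and contact force between lamp and the fingers below 0.1 N), for 0.3 s.
2. The mirror is lifted out of its rest in the fingers (contact force between the fingers and mirror above 1 N and height (world z) of mirror above 0.11 m and contact force between mirror and mirror_rest below 0.1 N), for 0.2 s.
At the end, for the whole second after the job is handed in: Lamp in its place: 46-90 mm out from the label plane, 52-112 mm to its far side, upright. Mirror held by the fingers alone, still; glass centre 40-80 mm out from the label, within 15 mm sideways and 12 mm in height; glass facing within 0.12 rad of sight's z (all of step 1 and x of mirror_face in the frame of label between 0.04 and 0.08 m and y of mirror_face in the frame of label between -0.015 and 0.015 m and z of mirror_face in the frame of label between -0.012 and 0.012 m and angle between the z axis of mirror_face and the z axis of sight, either way round below 0.12 rad and angle between mirror_face's own z axis and vertical below 1.2 rad and contact force between the fingers and mirror above 1 N and linear speed of mirror below 0.02 m/s and angular speed of mirror below 0.1 rad/s and contact force between mirror and panel below 0.2 N and contact force between mirror and mirror_rest below 0.2 N and contact force between mirror and lamp below 0.2 N and contact force between mirror and spare_relay below 0.2 N); the arm keeps its last pose, push and grip.
It fails at once if The mirror is knocked against the panel (over 4 N) (contact force between mirror and panel above 4 N).
It fails at once if The lamp is tipped (angle between lamp's own z axis and vertical above 0.5 rad).
It fails at once if A bystander is moved by more than 25 mm (distance of any of spare_relay, screwdriver, cutters, tape_roll, ferrule_box, screw_jar, marker_pen from where it was at the start of the episode above 0.025 m).
It also fails if it takes over 61 s, if anything falls off the work surface, if the arm or the gripper's body presses on something with over 40 N, if the wrist force passes 120 N, or if a joint passes its speed limit or range.

## Working session

There is one attempt and no reset: what is moved stays moved. The work goes in short steps, Python scripts to look and compute and a tool call to move; the robot and the scene stay as the last step left them, time stands still between calls to the robot, and variables do not carry over. Pictures are saved under pics/ and viewed, at most 10 in all, crops included, and the job is handed in when it is done.

Besides the shell and the picture viewer there is one more tool, called after "Call:" as name(argument=value, ...), one argument or row to a line, values as JSON. servo_tool: Moves the arm, as the interface text tells. Its arguments: {"type":"object","properties":{"series":{"type":"array"},"force":{"type":"number"}},"required":["series"]}

```bash
mkdir -p pics; ls; python3 - <<'E'
from rig import r
import cv2,numpy as np,pickle
s=r.read_state();print(s)
for n in("top","side"):
    f=r.grab_frame(n);cv2.imwrite(f"pics/{n}0.png",f["image"]);pickle.dump(f,open(f"{n}0.pkl","wb"))
    print(n,f["intrinsics"],f["rvec"],f["tvec"])
    R=cv2.Rodrigues(np.array(f["rvec"]))[0];print(R,-R.T@np.array(f["tvec"]).ravel())
f=r.grab_frame("wrist");print(f["intrinsics"],f["T_tool_cam"])
E
```

```text
pics
{'t': 0.0, 'joints': array([ 1.11037992,  0.33288601, -0.06465188,  1.46092366,  0.02161538,
        1.34988454, -0.08847097]), 'joint_velocities': array([ 0.00042447, -0.00062952, -0.0004021 , -0.0007677 , -0.00124116,
       -0.00149587,  0.00016377]), 'joint_torque': array([-1.00899058e-03, -6.23242092e+01,  2.48283515e-02, -3.89894664e+01,
       -6.13285205e-02,  3.98570951e-02,  1.13349743e-04]), 'tool_pos': array([ 0.26478261, -0.5657277 ,  0.22175342]), 'eef_rot': array([ 9.76134071e-01,  2.17167636e-01, -1.98400352e-04, -6.74488338e-04]), 'contact_force': array([-0.19920466, -0.13736966, -0.19139015]), 'ft_torque': array([-0.02796395, -0.02245733, -0.05033976]), 'gripper_force': 0.0, 'gripper_width': 0.08677797304480993}
top [[572.53520471   0.         328.66677084]
 [  0.         572.53520471 245.34811774]
 [  0.           0.           1.        ]] [ 2.21413314 -1.98575707  0.22259156] [-0.03952435  0.49291164  1.62099782]
[[ 0.10792894 -0.99414789  0.00461789]
 [-0.97049724 -0.10636644 -0.21638226]
 [ 0.21560715  0.01887226 -0.9762978 ]] [ 0.13313649 -0.01745569  1.68941646]
side [[453.73626144   0.         316.69999867]
 [  0.         453.73626144 245.74853006]
 [  0.           0.           1.        ]] [ 0.49484729 -2.73350806  1.13897138] [0.46383038 0.16572335 1.03409059]
[[-0.93625564 -0.35131432 -0.00190494]
 [-0.24602104  0.65949965 -0.71030547]
 [ 0.25079678 -0.66455884 -0.70389098]] [0.21568865 0.74086981 0.84648481]
[[371.64829954   0.         322.10949172]
 [  0.         371.64829954 240.73656313]
 [  0.           0.           1.        ]] [[-5.81071390e-05 -9.54548400e-01 -2.98055948e-01  8.36168713e-02]
 [ 9.99999985e-01 -6.69140021e-06 -1.73524042e-04 -1.08401903e-03]
 [ 1.63642685e-04 -2.98055954e-01  9.54548386e-01 -1.62985059e-01]
 [ 0.00000000e+00  0.00000000e+00  0.00000000e+00  1.00000000e+00]]
```

View pics/top0.png

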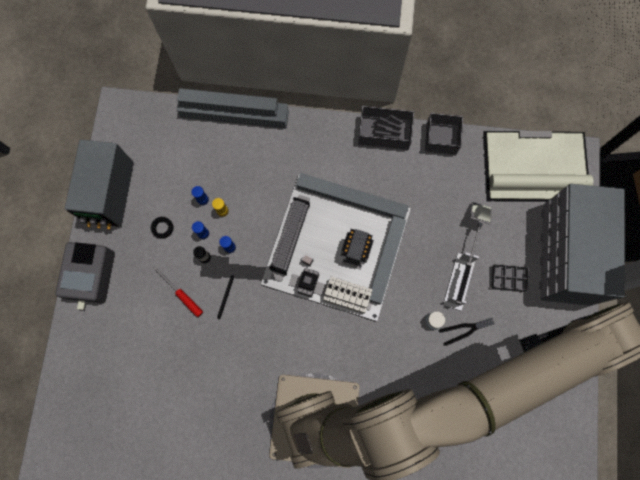

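View pics/side0.png

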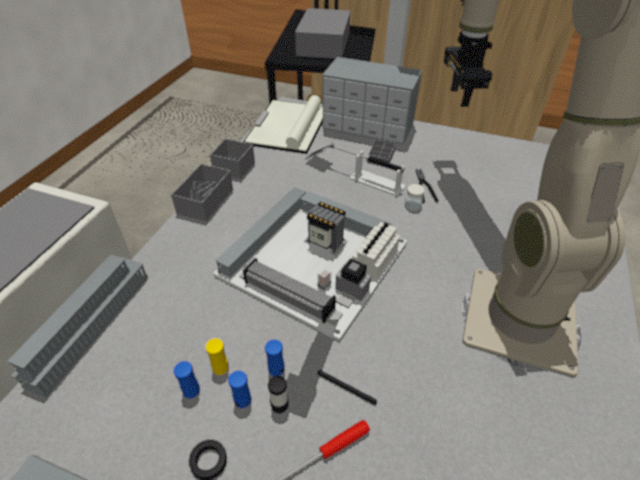

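```bash
cat > h.py <<'E'
import numpy as np,cv2,pickle
from scipy.spatial.transform import Rotation as Ro
def ray(f,p):
    R=cv2.Rodrigues(np.array(f["rvec"],float))[0];t=np.array(f["tvec"],float).ravel()
    q=np.linalg.inv(f["intrinsics"])@np.array([p[0],p[1],1.])
    return -R.T@t,R.T@q
def onz(f,p,z):
    c,d=ray(f,p);return c+d*(z-c[2])/d[2]
def tri(rs):
    A=0;b=0
    for c,d in rs:
        d=d/np.linalg.norm(d);P=np.eye(3)-np.outer(d,d);A=A+P;b=b+P@c
    return np.linalg.solve(A,b)
def proj(f,P):
    return cv2.projectPoints(np.array(P,float).reshape(-1,3),np.array(f["rvec"],float),np.array(f["tvec"],float),np.array(f["intrinsics"]),None)[0][:,0]
def wray(f,s,p):
    K=f["intrinsics"];u=np.array([(p[0]-K[0,2])/K[0,0],(p[1]-K[1,2])/K[1,1]]);a=np.linalg.norm(u)
    d=np.array([*(u/a*np.sin(a)),np.cos(a)]);T=f["T_tool_cam"];R=Ro.from_quat(s["eef_rot"]).as_matrix()
    return s["tool_pos"]+R@T[:3,3],R@T[:3,:3]@d
def wproj(f,s,P):
    T=f["T_tool_cam"];R=Ro.from_quat(s["eef_rot"]).as_matrix()
    q=(np.array(P,float).reshape(-1,3)-s["tool_pos"])@R;q=(q-T[:3,3])@T[:3,:3]
    a=np.arctan2(np.hypot(q[:,0],q[:,1]),q[:,2]);h=np.hypot(q[:,0],q[:,1]);K=f["intrinsics"]
    return np.c_[K[0,2]+K[0,0]*a*q[:,0]/h,K[1,2]+K[1,1]*a*q[:,1]/h]
E
python3 - <<'E'
import cv2,pickle,numpy as np
t=pickle.load(open("top0.pkl","rb"))["image"];s=pickle.load(open("side0.pkl","rb"))["image"]
cv2.imwrite("pics/c1.png",cv2.resize(t[165:330,185:415],None,fx=3.4,fy=3.4,interpolation=2))
a=cv2.resize(t[195:315,435:515],(400,600),interpolation=2)
b=cv2.resize(s[135:215,300:440],(400,229),interpolation=2)
c=cv2.resize(s[330:430,160:300],(400,286),interpolation=2)
im=np.zeros((600,800,3),np.uint8);im[:,:400]=a;im[:229,400:]=b;im[300:586,400:]=c
cv2.imwrite("pics/c2.png",im)
E
```

```text
(no output)
```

View pics/c1.png

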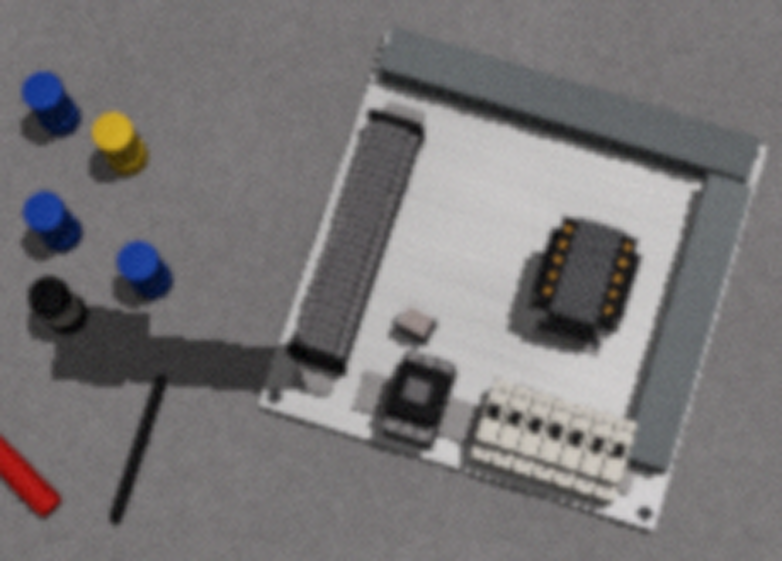

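View pics/c2.png

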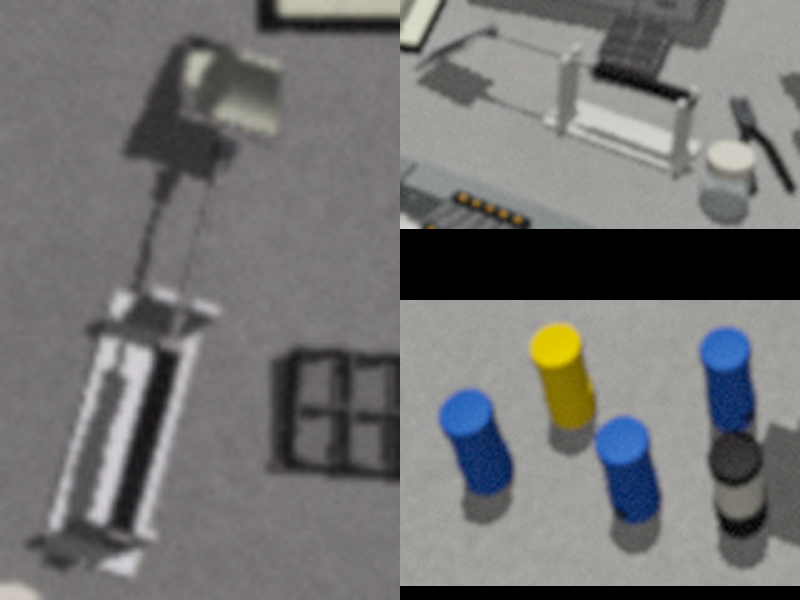

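```bash
cat >> h.py <<'E'
C1=lambda x,y:(185+x/3.4,165+y/3.4)
C2=lambda x,y:(435+x/5,195+y/5)
E
python3 - <<'E'
from h import *
t=pickle.load(open("top0.pkl","rb"));s=pickle.load(open("side0.pkl","rb"))
q=[onz(t,C1(*p),.015)[:2] for p in[(262,405),(655,530),(765,145),(385,33)]]
q=np.array(q);print(q,[np.linalg.norm(q[i]-q[i-1]) for i in range(4)])
m=np.array([[-.18,.18],[-.18,-.18],[.18,-.18],[.18,.18]])
c=q.mean(0);d=q-c
a=np.arctan2(sum(m[:,0]*d[:,1]-m[:,1]*d[:,0]),sum((m*d).sum(1)));print("panel",c,a,np.degrees(a))
R=np.array([[np.cos(a),-np.sin(a)],[np.sin(a),np.cos(a)]]);print("res",(d-m@R.T)*1e3)
# validate with transformer top corners & duct
P=lambda x,y,z:[*(c+R@[x,y]),z]
for p in [(42,-99,113),(42,-21,113),(-42,-21,113),(132,172,55),(88,164,61),(-128,164,61),(-128,116,61)]:
    u=proj(t,P(*np.array(p)/1e3))[0];print(p,((u-[185,165])*3.4).round())
print("label",P(0,-.021,.07))
# lamp
print("lamp top",onz(t,C1(50,298),.085), "side", onz(s,(160+736/400*140,330+0),.085) if 0 else onz(s,(160+737*0+ (737-400)*.35,330+(455-300)*.35),.085))
for n,p,z in[("h1",(165,350),.082),("h2",(122,530),.082),("rod",(181,325),.075),("hinge",(213,175),.075),("glass",(232,90),.05)]:
    print(n,onz(t,C2(*p),z))
S=lambda x,y:(300+(x-400)*.35,135+y*.35)
print("h1s",onz(s,S(597,68),.08),"h2s",onz(s,S(690,95),.08),"hinge",onz(s,S(491,32),.075))
E
```

```text
[[ 0.36506359  0.19757381]
 [ 0.29450747 -0.15116527]
 [ 0.64665674 -0.21835623]
 [ 0.71419262  0.1320983 ]] [np.float64(0.3552156027976266), np.float64(0.3558048803732762), np.float64(0.3585020654837793), np.float64(0.3569026132338045)]
panel [ 0.50510511 -0.00996235] -0.19097755533365032 -10.942207902344308
res [[ 2.51855108 -3.3586646 ]
 [ 0.29719197  1.35714574]
 [-1.00843473  2.50093909]
 [-1.80730831 -0.49942022]]
(42, -99, 113) [647. 236.]
(42, -21, 113) [558. 209.]
(-42, -21, 113) [529. 303.]
(132, 172, 55) [375.  68.]
(88, 164, 61) [367. 114.]
(-128, 164, 61) [289. 347.]
(-128, 116, 61) [343. 363.]
label [np.float64(0.5011189119267211), np.float64(-0.030580550178443307), 0.07]
lamp top [0.42603532 0.37778684 0.085     ] side [0.42717119 0.3824848  0.085     ]
h1 [ 0.47431748 -0.3883362   0.082     ]
h2 [ 0.36856245 -0.36994294  0.082     ]
rod [ 0.49141798 -0.39829683  0.075     ]
hinge [ 0.5823353  -0.41199824  0.075     ]
glass [ 0.64263493 -0.42665146  0.05      ]
h1s [ 0.47225608 -0.38105728  0.08      ] h2s [ 0.37063287 -0.36739975  0.08      ] hinge [ 0.60066306 -0.41468009  0.075     ]
```

The lamp is the black/white cylinder at top px (200,253), which is c1 (50,298). It is the only one in the group with a black cap and white diffuser. The others are blue at (199,195), (200,230) and (226,244), and yellow at (219,208), so they don't fit. The c2 crop confirms it at its lower right. The mirror lies in the rest on the right, and the panel is at (0.505,-0.010), yaw -10.9°.

Call:
servo_tool(
  series=[
    [[0.047,-0.037,0,-7,0.75],[0.094,-0.074,0,-14,0.75],[0.141,-0.111,0,-21,0.75],[0.188,-0.148,0,-28,0.75],[0.235,-0.185,0,-34,0.75]],
  ],
)

```text
t: 0.78
tool_pos: [0.3999, -0.297, 0.2225]
eef_rot: [0.869, 0.495, -0.0, 0.0]
contact_force: [0.9, -0.8, 0.2]
gripper_width: 0.0656
gripper_force: 0.0
```

```bash
cat > go.py <<'E'
import sys
from h import *
from rig import r
# usage: go.py x y z yawdeg(tool x)
def go(x,y,z,yaw):
    s=r.read_state();R=Ro.from_quat(s["eef_rot"]).as_matrix();a=np.degrees(np.arctan2(R[1,0],R[0,0]))
    d=R.T@(np.array([x,y,z])-s["tool_pos"]);sp=-((yaw-a+180)%360-180)
    print("t",round(s["t"],2),"at",s["tool_pos"].round(4),"yaw",a.round(1),"tilt",np.degrees(np.arccos(-R[2,2])).round(2),"j",s["joints"].round(2),"F",s["contact_force"].round(1),"w",round(s["gripper_width"],4),"gf",round(s["gripper_force"],1))
    print("shift",d.round(4),"spin",round(sp,1),"rows",max(np.linalg.norm(d)/.06,abs(sp)/10.5).round(1))
if __name__=="__main__": go(*map(float,sys.argv[1:5]))
E
python3 go.py .426 .380 .22 59
python3 - <<'E'
from h import *
a=-.191;c=np.array([.5051,-.010]);R=np.array([[np.cos(a),-np.sin(a)],[np.sin(a),np.cos(a)]])
print("lamp target",c+R@[.082,.047])
E
```

```text
t 0.78 at [ 0.3999 -0.297   0.2225] yaw 59.3 tilt 0.02 j [ 0.86  0.07 -0.33  1.77  0.02  1.3  -0.01] F [ 0.9 -0.8  0.2] w 0.0656 gf 0.0
shift [ 0.5954 -0.3233  0.0023] spin 0.3 rows 11.3
lamp target [0.59453134 0.02057835]
```

Call:
servo_tool(
  series=[
    [[0.056,-0.022,0,0,0.75],[0.112,-0.043,0,0,0.75],[0.168,-0.065,0,0,0.75],[0.225,-0.086,0,0,0.75],[0.281,-0.108,0,0,0.75]],
  ],
)

```text
t: 1.4
tool_pos: [0.4511, -0.0005, 0.2226]
eef_rot: [0.87, 0.493, 0.0, 0.0]
contact_force: [0.8, -0.2, -0.3]
gripper_width: 0.0654
gripper_force: 0.0
```

```bash
python3 go.py .426 .380 .16 59
```

```text
t 1.4 at [ 0.4511 -0.0005  0.2226] yaw 59.1 tilt 0.04 j [ 0.57 -0.03 -0.65  1.87 -0.02  1.3  -0.62] F [ 0.8 -0.2 -0.3] w 0.0654 gf 0.0
shift [ 0.3135 -0.2171  0.0624] spin 0.1 rows 6.4
```

Call:
servo_tool(
  series=[
    [[0.048,-0.033,0,0,0.75],[0.096,-0.066,0,0,0.75],[0.144,-0.1,0,0,0.75],[0.192,-0.133,0,0,0.75],[0.24,-0.166,0,0,0.75]],
  ],
)

```text
t: 2.02
tool_pos: [0.4318, 0.2903, 0.2227]
eef_rot: [0.87, 0.493, 0.0, 0.0]
contact_force: [0.4, -0.6, -0.6]
gripper_width: 0.0655
gripper_force: 0.0
```

Call:
servo_tool(
  series=[
    [[0.037,-0.026,0.01,0,0.75],[0.0735,-0.051,0.03,0,0.75],[0.0735,-0.051,0.05,0,0.75],[0.0735,-0.051,0.062,0,0.75],[0.0735,-0.051,0.062,0,0.75]],
  ],
)

```text
t: 2.65
tool_pos: [0.4265, 0.3764, 0.1598]
eef_rot: [0.87, 0.492, -0.001, 0.001]
contact_force: [0.3, -0.3, 0.1]
gripper_width: 0.0651
gripper_force: 0.0
```

```bash
python3 - <<'E'
from h import *
from rig import r
s=r.read_state();f=r.grab_frame("wrist");pickle.dump((f,s),open("w1.pkl","wb"))
im=f["image"];g=lambda P:wproj(f,s,P)[0].round()
print(g([.4266,.380,.085]),g([.4266,.380,0]),g(s["tool_pos"]))
cv2.imwrite("pics/w1.png",im)
from go import go
go(.4266,.380,.046,59)
E
```

```text
[320. 250.] [320. 219.] [323. 305.]
t 2.7 at [0.4267 0.3769 0.1607] yaw 59.0 tilt 0.05 j [-0.05  0.4  -0.93  1.66  0.34  1.26 -1.59] F [-0.  -1.4  0.2] w 0.065 gf 0.0
shift [ 0.0026 -0.0018  0.1147] spin -0.0 rows 1.9
```

View pics/w1.png

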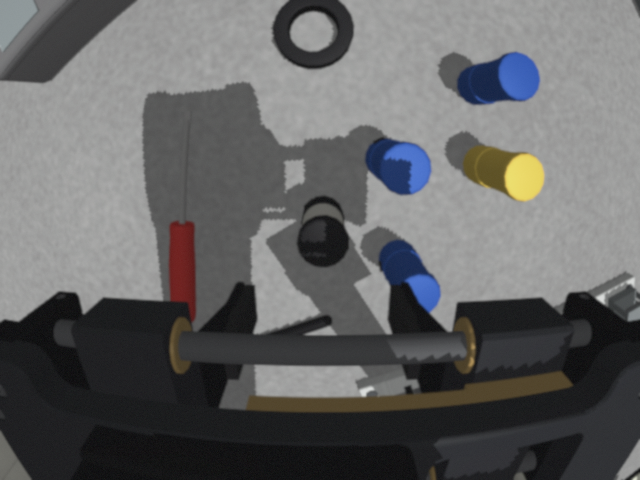

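The cap of the lamp is at (324,241), the blue decoys at (400,167), (515,75) and (415,285), and the yellow one at (520,176). The fingers at (240,300) and (400,300) straddle the lamp, which lies about 8 mm further along tool x than the TCP.

Call:
servo_tool(
  series=[
    [[0.008,0.0,0.03,0,0.75],[0.008,0.0,0.06,0,0.75],[0.008,0.0,0.09,0,0.75],[0.008,0.0,0.115,0,0.75],[0.008,0.0,0.115,0,0.75]],
  ],
)

```text
t: 3.32
tool_pos: [0.4303, 0.3837, 0.045]
eef_rot: [0.87, 0.492, -0.001, 0.0]
contact_force: [-0.3, 0.1, -0.3]
gripper_width: 0.0654
gripper_force: 0.0
```

Call:
servo_tool(
  series=[
    [[0,0,0,0,0.3],[0,0,0,0,0.3],[0,0,0,0,0.3],[0,0,0,0,0.3]],
  ],
  force=15,
)

```text
t: 3.82
tool_pos: [0.4304, 0.3851, 0.046]
eef_rot: [0.87, 0.493, 0.0, 0.0]
contact_force: [0.9, -0.8, 2.8]
gripper_width: 0.0356
gripper_force: 15.0
```

```bash
python3 go.py .5945 .0206 .2 59
```

```text
t 3.83 at [0.4304 0.3851 0.046 ] yaw 59.1 tilt 0.05 j [-0.13  0.55 -0.86  1.74  0.46  1.07 -1.68] F [ 0.9 -0.8  2.8] w 0.0356 gf 15.0
shift [-0.2283  0.3281 -0.154 ] spin 0.1 rows 7.1
```

Call:
servo_tool(
  series=[
    [[0,0,-0.02,0,0.3],[0,0,-0.06,0,0.3],[0,0,-0.1,0,0.3],[-0.01,0.015,-0.14,0,0.3],[-0.03,0.043,-0.155,0,0.3]],
  ],
)

```text
t: 4.45
tool_pos: [0.4513, 0.339, 0.2044]
eef_rot: [0.869, 0.495, 0.002, -0.0]
contact_force: [0.6, -1.0, -0.5]
gripper_width: 0.0357
gripper_force: 15.0
```

Call:
servo_tool(
  series=[
    [[-0.028,0.041,0,0,0.3],[-0.056,0.082,0,0,0.3],[-0.084,0.123,0,0,0.3],[-0.112,0.164,0,0,0.3],[-0.14,0.205,0,0,0.3]],
  ],
)

```text
t: 5.08
tool_pos: [0.556, 0.1105, 0.202]
eef_rot: [0.87, 0.493, 0.001, 0.0]
contact_force: [0.9, -0.2, -0.7]
gripper_width: 0.0357
gripper_force: 15.0
```

```bash
python3 go.py .5945 .0206 .1 59
```

```text
t 5.08 at [0.556  0.1105 0.202 ] yaw 59.1 tilt 0.07 j [ 0.43  0.33 -0.85  1.61  0.25  1.31 -1.  ] F [ 0.9 -0.2 -0.7] w 0.0357 gf 15.0
shift [-0.0574  0.0791  0.102 ] spin 0.1 rows 2.4
```

Call:
servo_tool(
  series=[
    [[-0.025,0.035,0,0,0.3],[-0.05,0.068,0.01,0,0.3],[-0.0575,0.079,0.05,0,0.3],[-0.0575,0.079,0.085,0,0.3],[-0.0575,0.079,0.115,0,0.3]],
  ],
)

```text
t: 5.7
tool_pos: [0.5937, 0.0218, 0.0855]
eef_rot: [0.87, 0.493, 0.0, -0.0]
contact_force: [-0.2, -0.3, -1.6]
gripper_width: 0.0358
gripper_force: 15.0
```

```bash
python3 go.py .5945 .0206 .062 59;python3 - <<'E'
from rig import r
import cv2
cv2.imwrite("pics/s2.png",r.grab_frame("side")["image"][150:350,180:440])
E
```

```text
t 5.7 at [0.5937 0.0218 0.0855] yaw 59.1 tilt 0.02 j [ 0.48  0.49 -0.76  1.67  0.36  1.13 -0.91] F [-0.2 -0.3 -1.6] w 0.0358 gf 15.0
shift [-0.0006  0.0013  0.0235] spin 0.1 rows 0.4
```

View pics/s2.png

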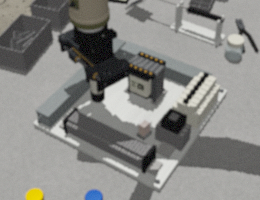

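The lamp in the fingers (crop 97,90) hangs between the transformer, terminal row and rear duct. Lower and release.

Call:
servo_tool(
  series=[
    [[0,0,0.01,0,0.3],[0,0,0.018,0,0.3],[0,0,0.022,0,0.3],[0,0,0.0245,0,0.3],[0,0,0.0245,0,0.3]],
  ],
)

```text
t: 6.38
tool_pos: [0.5939, 0.0218, 0.0612]
eef_rot: [0.87, 0.493, 0.0, 0.0]
contact_force: [-0.6, -0.5, -1.3]
gripper_width: 0.0353
gripper_force: 15.0
```

Call:
servo_tool(
  series=[
    [[0,0,0,0,0.5],[0,0,0,0,0.65],[0,0,0,0,0.65],[0,0,-0.01,0,0.65],[0,0,-0.04,0,0.65]],
  ],
)

```text
t: 7.0
tool_pos: [0.5929, 0.0217, 0.1009]
eef_rot: [0.87, 0.493, -0.001, -0.001]
contact_force: [-0.3, -0.1, 0.5]
gripper_width: 0.0563
gripper_force: 0.0
```

Call:
servo_tool(
  series=[
    [[0,0,-0.03,0,0.65],[0,0,-0.06,0,0.65],[0,0,-0.1,0,0.65],[0,0,-0.13,0,0.65],[0,0,-0.13,0,0.65]],
  ],
)

```text
t: 7.62
tool_pos: [0.5949, 0.0223, 0.2343]
eef_rot: [0.87, 0.493, 0.002, 0.001]
contact_force: [-0.0, 0.2, 0.3]
gripper_width: 0.0565
gripper_force: 0.0
```

```bash
python3 - <<'E'
from h import *
from rig import r
s=r.read_state();f=r.grab_frame("wrist");g=r.grab_frame("side")
L=[.5945,.0206]
print(wproj(f,s,[[*L,.1],[*L,.015]]).round(),proj(g,[[*L,.1],[*L,.015]]).round())
im=np.zeros((480,800,3),np.uint8);im[:,:400]=cv2.resize(f["image"],None,fx=.625,fy=1)[:,:400]
im[:400,400:]=cv2.resize(g["image"][150:290,250:390],(400,400));cv2.imwrite("pics/c3.png",im)
from go import go
# mirror grip: handle fit
a=np.array([.4733,-.3847]);b=np.array([.3696,-.3687]);h=np.array([.5915,-.4133])
print("dir",np.degrees(np.arctan2(*(h-b)[::-1])),np.degrees(np.arctan2(*(a-b)[::-1])),np.linalg.norm(h-a),np.linalg.norm(a-b))
go(.435,-.38,.2,171)
E
```

```text
[[322. 233.]
 [322. 211.]] [[275. 230.]
 [278. 255.]]
dir -11.36454241976094 -8.771071664440536 0.12161085477867511 0.10492706991048593
t 7.72 at [0.5937 0.0218 0.2312] yaw 59.1 tilt 0.03 j [ 0.52  0.36 -0.81  1.5   0.26  1.39 -0.84] F [ 0.3 -0.1 -0.3] w 0.0566 gf 0.0
shift [-0.4263  0.0703  0.0313] spin -111.9 rows 10.7
```

View pics/c3.png

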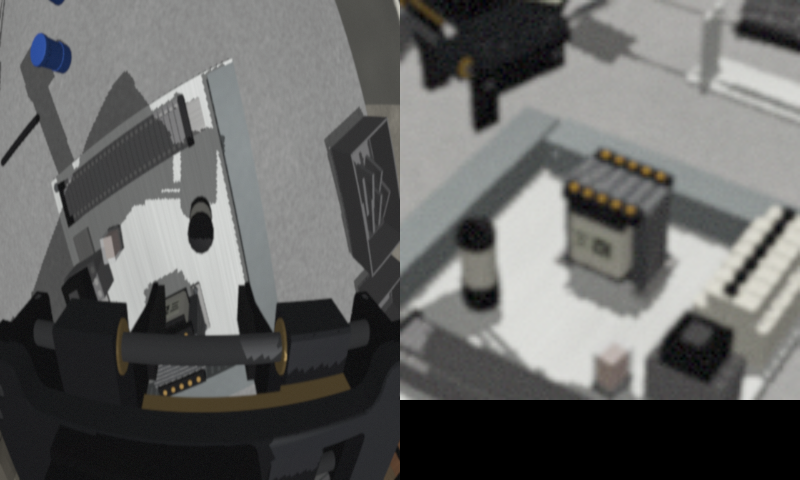

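The lamp stands upright behind the transformer in the gap (side crop 478,262), as intended. Next, the mirror.

Call:
servo_tool(
  series=[
    [[-0.04,0.007,0,-10.2,0.65],[-0.08,0.014,0,-20.4,0.65],[-0.12,0.021,0,-30.6,0.65],[-0.16,0.028,0,-40.8,0.65],[-0.2,0.034,0,-51,0.65]],
  ],
)

```text
t: 8.35
tool_pos: [0.519, -0.1684, 0.23]
eef_rot: [0.571, 0.821, -0.0, -0.001]
contact_force: [-0.1, 0.0, -0.1]
gripper_width: 0.0565
gripper_force: 0.0
```

```bash
python3 go.py .435 -.38 .2 170
```

```text
t 8.35 at [ 0.519  -0.1684  0.23  ] yaw 110.4 tilt 0.09 j [ 0.99  0.26 -0.88  1.62  0.2   1.36  0.43] F [-0.1  0.  -0.1] w 0.0565 gf 0.0
shift [-0.169  -0.1525  0.03  ] spin -59.6 rows 5.7
```

Call:
servo_tool(
  series=[
    [[-0.033,-0.03,0,-10,0.65],[-0.066,-0.06,0,-20,0.65],[-0.1,-0.09,0,-30,0.65],[-0.135,-0.12,0.0,-40,0.65],[-0.169,-0.152,0.0,-50,0.65]],
  ],
)

```text
t: 8.98
tool_pos: [0.4343, -0.3792, 0.2301]
eef_rot: [0.17, 0.985, 0.0, -0.001]
contact_force: [0.5, 0.2, 0.0]
gripper_width: 0.0566
gripper_force: 0.0
```

Call:
servo_tool(
  series=[
    [[0,0,0.02,-9.6,0.65],[0,0,0.03,-9.6,0.65],[0,0,0.03,-9.6,0.65]],
  ],
)

```text
t: 9.35
tool_pos: [0.4353, -0.3771, 0.2001]
eef_rot: [0.091, 0.996, 0.001, -0.001]
contact_force: [0.8, 0.4, -0.2]
gripper_width: 0.0565
gripper_force: 0.0
```

```bash
python3 - <<'E'
from h import *
from rig import r
s=r.read_state();f=r.grab_frame("wrist");g=r.grab_frame("top");g2=r.grab_frame("side");pickle.dump((f,s,g,g2),open("w2.pkl","wb"))
cv2.imwrite("pics/w2.png",f["image"])
from go import go
go(.435,-.38,.2,170)
E
```

```text
t 9.5 at [ 0.4361 -0.3777  0.2017] yaw 169.6 tilt 0.05 j [ 1.37  0.37 -0.91  1.59  0.3   1.33  1.81] F [ 0.4  0.5 -0. ] w 0.0569 gf 0.0
shift [ 0.0006 -0.0025  0.0017] spin -0.4 rows 0.1
```

View pics/w2.png

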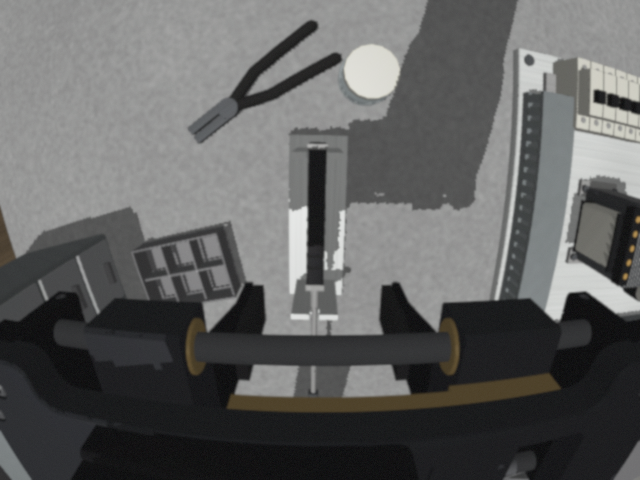

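The handle runs from (317,150) at the rear to (315,285) at the front, with the jar at (371,72) behind it and the fingers straddling its line. I'll localise the handle and estimate the head bend from the side and top views.

```bash
python3 - <<'E'
from h import *
f,s,g,g2=pickle.load(open("w2.pkl","rb"))
def wz(p,z):
    c,d=wray(f,s,p);return c+d*(z-c[2])/d[2]
a=wz((317,150),.082);b=wz((315,285),.082);rod=wz((314,390),.075)
print(a,b,rod,np.linalg.norm(a-b),np.degrees(np.arctan2(*(b-a)[1::-1])))
t=pickle.load(open("top0.pkl","rb"))["image"];s0=pickle.load(open("side0.pkl","rb"))["image"]
im=np.zeros((560,800,3),np.uint8)
im[:,:400]=cv2.resize(t[195:237,460:490],(400,560),interpolation=2)
im[:400,400:]=cv2.resize(s0[135:175,300:340],(400,400),interpolation=2)
cv2.imwrite("pics/c4.png",im)
E
```

```text
[ 0.37052155 -0.36718305  0.082     ] [ 0.47802715 -0.38911299  0.082     ] [ 0.59434254 -0.41276028  0.075     ] 0.10971953621103676 -11.529516240315838
```

View pics/c4.png

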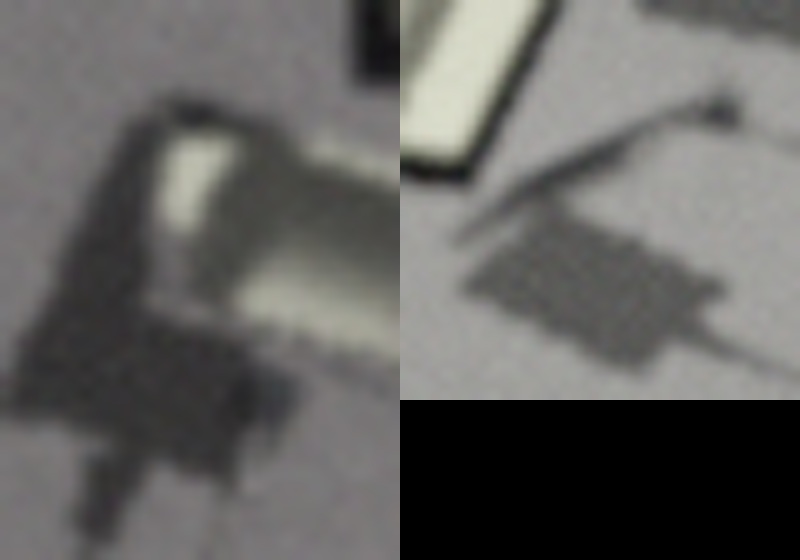

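```bash
python3 - <<'E'
from h import *
t=pickle.load(open("top0.pkl","rb"));s0=pickle.load(open("side0.pkl","rb"))
d=np.array([np.cos(np.radians(-11.45)),np.sin(np.radians(-11.45)),0]);l=np.array([-d[1],d[0],0]);z=np.array([0,0,1.])
o=np.array([.4192,-.377,.075]);h=o+.19*d
print("hinge",h,"side c4",(proj(s0,h)[0]-[300,135])*10+[400,0],"top c4",(proj(t,h)[0]-[460,195])*13.33)
for b in(.4,.45,.5,.55,.6,.65,.7):
    u=d*np.cos(b)-z*np.sin(b)
    P=[h+u*x+l*y for x,y in((.008,-.031),(.008,.031),(.096,.031),(.096,-.031))]
    print(b,((proj(s0,P)-[300,135])*10+[400,0]).round().tolist(),((proj(t,P)-[460,195])*13.33).round().tolist())
E
```

```text
hinge [ 0.60541868 -0.41471742  0.075     ] side c4 [704.07046153 109.01270838] top c4 [252.48672941 366.12544796]
0.4 [[734.0, 65.0], [632.0, 158.0], [414.0, 175.0], [518.0, 86.0]] [[394.0, 380.0], [120.0, 297.0], [174.0, 8.0], [440.0, 88.0]]
0.45 [[735.0, 66.0], [632.0, 159.0], [420.0, 189.0], [524.0, 99.0]] [[394.0, 382.0], [120.0, 298.0], [167.0, 22.0], [432.0, 102.0]]
0.5 [[735.0, 67.0], [633.0, 160.0], [426.0, 202.0], [529.0, 112.0]] [[393.0, 383.0], [119.0, 300.0], [160.0, 36.0], [424.0, 116.0]]
0.55 [[736.0, 69.0], [633.0, 161.0], [432.0, 216.0], [536.0, 125.0]] [[392.0, 384.0], [119.0, 301.0], [152.0, 51.0], [417.0, 131.0]]
0.6 [[736.0, 70.0], [634.0, 162.0], [440.0, 229.0], [542.0, 138.0]] [[392.0, 385.0], [118.0, 302.0], [145.0, 67.0], [409.0, 146.0]]
0.65 [[737.0, 71.0], [634.0, 164.0], [447.0, 241.0], [550.0, 151.0]] [[391.0, 387.0], [117.0, 304.0], [138.0, 83.0], [401.0, 162.0]]
0.7 [[737.0, 72.0], [635.0, 165.0], [455.0, 254.0], [557.0, 163.0]] [[390.0, 388.0], [117.0, 305.0], [131.0, 100.0], [393.0, 179.0]]
```

```bash
python3 go.py .437 -.381 .112 168.5
```

```text
t 9.5 at [ 0.4361 -0.3777  0.2017] yaw 169.6 tilt 0.05 j [ 1.37  0.37 -0.91  1.59  0.3   1.33  1.81] F [ 0.4  0.5 -0. ] w 0.0569 gf 0.0
shift [-0.0014 -0.003   0.0897] spin 1.1 rows 1.5
```

The hinge shows at about side (332,145.5) and the tip corner at (305.5,159). That puts the bend near 0.63, so some droop in the grip will be needed. Grasp now.

Call:
servo_tool(
  series=[
    [[-0.001,-0.003,0.04,1,0.65],[-0.001,-0.003,0.08,1,0.65],[-0.001,-0.003,0.115,1,0.65],[-0.001,-0.003,0.138,1,0.65],[-0.001,-0.003,0.1455,1,0.65]],
  ],
)

```text
t: 10.12
tool_pos: [0.4358, -0.3808, 0.0549]
eef_rot: [0.099, 0.995, 0.0, -0.0]
contact_force: [0.0, -0.6, 0.2]
gripper_width: 0.0563
gripper_force: 0.0
```

Call:
servo_tool(
  series=[
    [[0,0,0,0,0],[0,0,0,0,0],[0,0,0,0,0],[0,0,0,0,0],[0,0,0,0,0]],
  ],
  force=30,
)

```text
t: 10.75
tool_pos: [0.4359, -0.3815, 0.0558]
eef_rot: [0.099, 0.995, -0.0, 0.0]
contact_force: [-0.9, -2.0, 0.7]
gripper_width: 0.0146
gripper_force: 0.8
```

```bash
python3 go.py .437 -.381 .2 168.5
```

```text
t 10.75 at [ 0.4359 -0.3815  0.0558] yaw 168.7 tilt 0.02 j [ 1.3   0.52 -0.83  1.73  0.43  1.08  1.7 ] F [-0.9 -2.   0.7] w 0.0146 gf 0.8
shift [-0.001   0.0006 -0.1442] spin 0.2 rows 2.4
```

Call:
servo_tool(
  series=[
    [[0,0,0,0,0],[0,0,0,0,0],[0,0,-0.01,0,0],[0,0,-0.025,0,0],[0,0,-0.045,0,0]],
  ],
)

```text
t: 11.38
tool_pos: [0.436, -0.3812, 0.1019]
eef_rot: [0.099, 0.995, 0.0, 0.0]
contact_force: [-1.0, -0.9, -1.2]
gripper_width: 0.0136
gripper_force: 30.0
```

Call:
servo_tool(
  series=[
    [[0,0,-0.025,0,0],[0,0,-0.05,0,0],[0,0,-0.075,0,0],[0,0,-0.09,0,0],[0,0,-0.09,0,0]],
  ],
)

```text
t: 12.0
tool_pos: [0.4364, -0.3816, 0.1919]
eef_rot: [0.099, 0.995, -0.001, 0.001]
contact_force: [-0.0, -0.3, -2.1]
gripper_width: 0.0137
gripper_force: 30.0
```

```bash
python3 go.py .55 .15 .2 168.5
```

```text
t 12.0 at [ 0.4364 -0.3816  0.1919] yaw 168.7 tilt 0.13 j [ 1.36  0.38 -0.9   1.59  0.31  1.31  1.79] F [-0.  -0.3 -2.1] w 0.0137 gf 30.0
shift [-0.0071  0.5435 -0.0088] spin 0.2 rows 9.1
```

Call:
servo_tool(
  series=[
    [[0.004,0.035,-0.025,0,0],[0.008,0.08,-0.05,0,0],[0.013,0.125,-0.075,0,0],[0.018,0.17,-0.1,0,0],[0.023,0.215,-0.1,0,0]],
  ],
)

```text
t: 12.62
tool_pos: [0.4561, -0.1645, 0.2914]
eef_rot: [0.099, 0.995, -0.0, 0.001]
contact_force: [-0.1, -0.5, -1.3]
gripper_width: 0.0137
gripper_force: 30.0
```

Call:
servo_tool(
  series=[
    [[0.004,0.04,0,0,0],[0.008,0.08,0,0,0],[0.013,0.12,0,0,0],[0.018,0.15,0,0,0],[0.018,0.164,0,0,0]],
  ],
)

```text
t: 13.25
tool_pos: [0.4696, 0.0003, 0.2899]
eef_rot: [0.097, 0.995, -0.0, -0.0]
contact_force: [0.1, -0.7, -1.1]
gripper_width: 0.0137
gripper_force: 30.0
```

```bash
python3 - <<'E'
from h import *
from rig import r
s=r.read_state();g=r.grab_frame("top");g2=r.grab_frame("side");pickle.dump((s,g,g2),open("m1.pkl","wb"))
R=Ro.from_quat(s["eef_rot"]).as_matrix();p=s["tool_pos"]-.019*R[:,2];d=-R[:,0]
print(p,d)
im=np.zeros((600,800,3),np.uint8)
for k,f in enumerate((g,g2)):
    q=proj(f,[p,p+.172*d,p+.24*d-[0,0,.05]]);print(q.round(1))
    c=q[1:].mean(0).astype(int);x0,y0=c-[40,60];print("crop",x0,y0)
    im[:,400*k:400*k+400]=cv2.resize(f["image"][y0:y0+120,x0:x0+80],(400,600),interpolation=2)
cv2.imwrite("pics/m1.png",im)
from go import go
go(.552,.235,.3,79.1)
E
```

```text
[4.69569573e-01 3.31644117e-04 3.08896018e-01] [ 9.81008325e-01 -1.93964213e-01 -7.41340783e-04]
[[333.6 233.4]
 [353.7 170.7]
 [360.2 154. ]]
crop 316 102
[[328.1 163.7]
 [260.9 140.2]
 [239.4 150.7]]
crop 210 85
t 13.35 at [0.4698 0.     0.29  ] yaw 168.8 tilt 0.05 j [ 1.14  0.02 -1.23  1.7   0.02  1.44  1.29] F [ 1.2  0.4 -1.4] w 0.0137 gf 30.0
shift [-0.0352  0.2465 -0.01  ] spin 89.7 rows 8.5
```

View pics/m1.png

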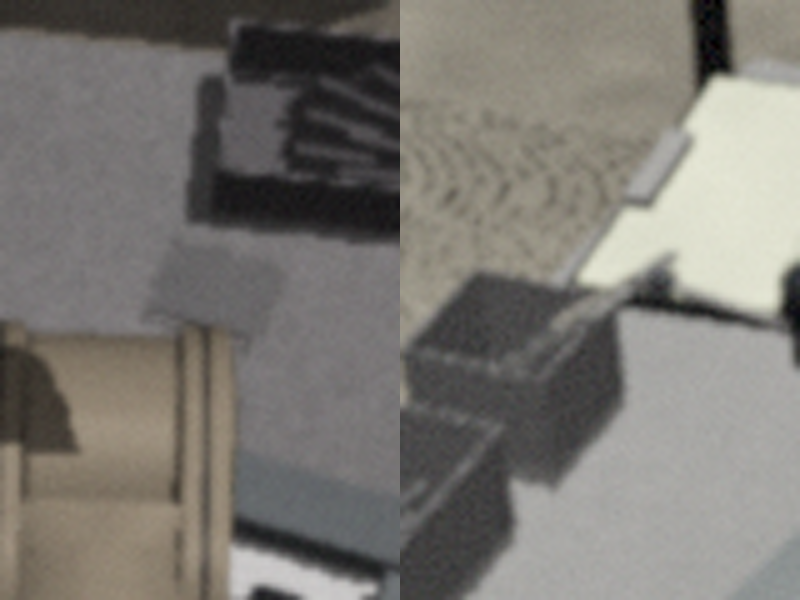

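```bash
python3 - <<'E'
from h import *
s,g,g2=pickle.load(open("m1.pkl","rb"))
R=Ro.from_quat(s["eef_rot"]).as_matrix();p=s["tool_pos"]-.019*R[:,2];d=-R[:,0];l=R[:,1];z=-R[:,2]
for dl in(0,.03):
  hd=d*np.cos(dl)-z*np.sin(dl);h=p+.173*hd
  for b in(.5,.55,.6,.65,.7,.75,.8):
    u=d*np.cos(b)-z*np.sin(b)
    P=[h+u*x+l*y for x,y in((.008,-.031),(.008,.031),(.096,.031),(.096,-.031))]
    print(dl,b,((proj(g2,P)-[210,85])*5+[400,0]).round().tolist(),((proj(g,P[2:])-[316,102])*5).round().tolist())
E
```

```text
0 0.5 [[682.0, 247.0], [598.0, 311.0], [474.0, 342.0], [559.0, 280.0]] [[175.0, 212.0], [287.0, 245.0]]
0 0.55 [[683.0, 247.0], [598.0, 312.0], [480.0, 351.0], [564.0, 289.0]] [[173.0, 219.0], [285.0, 252.0]]
0 0.6 [[683.0, 248.0], [599.0, 313.0], [485.0, 360.0], [569.0, 298.0]] [[172.0, 226.0], [283.0, 259.0]]
0 0.65 [[684.0, 249.0], [599.0, 314.0], [491.0, 369.0], [574.0, 307.0]] [[170.0, 234.0], [281.0, 266.0]]
0 0.7 [[684.0, 250.0], [600.0, 314.0], [497.0, 378.0], [580.0, 315.0]] [[168.0, 241.0], [279.0, 274.0]]
0 0.75 [[685.0, 251.0], [600.0, 315.0], [504.0, 387.0], [586.0, 323.0]] [[166.0, 249.0], [277.0, 282.0]]
0 0.8 [[685.0, 251.0], [601.0, 316.0], [510.0, 395.0], [593.0, 332.0]] [[164.0, 257.0], [274.0, 290.0]]
0.03 0.5 [[683.0, 257.0], [599.0, 321.0], [476.0, 352.0], [560.0, 290.0]] [[175.0, 216.0], [286.0, 249.0]]
0.03 0.55 [[684.0, 258.0], [600.0, 322.0], [481.0, 361.0], [565.0, 298.0]] [[173.0, 223.0], [284.0, 256.0]]
0.03 0.6 [[684.0, 258.0], [600.0, 323.0], [487.0, 370.0], [570.0, 307.0]] [[171.0, 230.0], [282.0, 263.0]]
0.03 0.65 [[685.0, 259.0], [601.0, 324.0], [493.0, 379.0], [576.0, 316.0]] [[169.0, 237.0], [280.0, 270.0]]
0.03 0.7 [[685.0, 260.0], [601.0, 325.0], [499.0, 387.0], [582.0, 324.0]] [[167.0, 245.0], [278.0, 278.0]]
0.03 0.75 [[686.0, 261.0], [602.0, 325.0], [505.0, 396.0], [588.0, 333.0]] [[165.0, 253.0], [276.0, 286.0]]
0.03 0.8 [[686.0, 261.0], [602.0, 326.0], [512.0, 404.0], [594.0, 341.0]] [[163.0, 261.0], [274.0, 293.0]]
```

Side view: hinge at (261,142), tip at (231,159), handle almost level. Total tilt is about 0.65, so it needs roughly 0.14 rad more droop. I'll loosen the grip a little and watch the head sink.

Call:
servo_tool(
  series=[
    [[0,0,0,0,0],[0,0,0,0,0]],
  ],
  force=5,
)

```text
t: 13.6
tool_pos: [0.4699, -0.0026, 0.2903]
eef_rot: [0.099, 0.995, 0.0, -0.0]
contact_force: [-0.1, 0.1, -1.4]
gripper_width: 0.0139
gripper_force: 5.0
```

```bash
cat > ck.py <<'E'
from h import *
from rig import r
# hinge/tip shift between reference (m1) and now in the side view: optical flow of head feature points
s,g,g2=pickle.load(open("m1.pkl","rb"));f=r.grab_frame("side");st=r.read_state()
a=cv2.cvtColor(g2["image"],6);b=cv2.cvtColor(f["image"],6)
d=cv2.absdiff(a,b)[110:200,215:300]>14
ys,xs=np.nonzero(d);print("changed",len(xs),(xs.min()+215,xs.max()+215,ys.min()+110,ys.max()+110) if len(xs) else "", "gf",st["gripper_force"],st["tool_pos"].round(4))
for x in (245,240,235,230,226): # column profile
    print(x,b[125:185,x].tolist() if 0 else np.nonzero(cv2.absdiff(a,b)[110:200,x]>14)[0]+110)
E
python3 ck.py
```

```text
changed 662 (np.int64(218), np.int64(299), np.int64(133), np.int64(177)) gf 5.000001401058398 [ 0.47   -0.0025  0.2904]
245 [145 146 147 148 149 150 165 166 167 168 169 170]
240 [148 149 150 151 152 153 173]
235 [154 155]
230 []
226 []
```

Call:
servo_tool(
  series=[
    [[0,0,0,0,0],[0,0,0,0,0]],
  ],
  force=30,
)

```text
t: 13.9
tool_pos: [0.4701, -0.0018, 0.2905]
eef_rot: [0.099, 0.995, -0.0, 0.0]
contact_force: [0.4, 0.0, -1.5]
gripper_width: 0.0138
gripper_force: 30.0
```

```bash
python3 ck.py; python3 - <<'E'
from h import *
from rig import r
# model masks: correlate the difference image with predicted rod+head polygon vs droop
s0,g,g0=pickle.load(open("m1.pkl","rb"));s=r.read_state();f=r.grab_frame("side");t=r.grab_frame("top")
pickle.dump((s,t,f),open("m2.pkl","wb"))
a=cv2.cvtColor(g0["image"],6);b=cv2.cvtColor(f["image"],6)
R=Ro.from_quat(s["eef_rot"]).as_matrix();p=s["tool_pos"]-.019*R[:,2];d=-R[:,0];z=-R[:,2]
# rod: brightness change along rod columns: where the rod is now vs. before
for x in range(.075.__int__(),0):pass
D=b.astype(int)-a
for x in range(268,300,5):
    print(x,"old/new diffs",[(y,D[y,x]) for y in range(125,185) if abs(D[y,x])>14])
for dl in(0,.05,.1,.15,.2,.25,.3):
    hd=d*np.cos(dl)-z*np.sin(dl);q=proj(f,[p+.1*hd,p+.173*hd]).round(1);print(dl,q.tolist())
E
```

```text
changed 670 (np.int64(220), np.int64(299), np.int64(133), np.int64(185)) gf 29.999973038211465 [ 0.4701 -0.0018  0.2905]
245 [145 146 147 148 149 150 171 172 173]
240 [148 149 150 151 152 153 176 178]
235 [154 155]
230 []
226 []
268 old/new diffs [(142, np.int64(33)), (143, np.int64(59)), (144, np.int64(78)), (145, np.int64(52)), (146, np.int64(19)), (152, np.int64(-21)), (153, np.int64(-31)), (154, np.int64(-34)), (155, np.int64(-29)), (156, np.int64(-46)), (157, np.int64(-36)), (158, np.int64(-15))]
273 old/new diffs [(144, np.int64(28)), (145, np.int64(36)), (156, np.int64(-25)), (157, np.int64(-31)), (158, np.int64(-18))]
278 old/new diffs [(146, np.int64(-22)), (147, np.int64(-35)), (148, np.int64(-28)), (156, np.int64(-18)), (157, np.int64(-31)), (158, np.int64(-24))]
283 old/new diffs [(147, np.int64(-28)), (148, np.int64(-71)), (149, np.int64(-68)), (157, np.int64(-22)), (158, np.int64(-32))]
288 old/new diffs [(136, np.int64(-16)), (137, np.int64(-24)), (138, np.int64(-24)), (141, np.int64(-19)), (149, np.int64(-25)), (151, np.int64(15)), (152, np.int64(25)), (153, np.int64(22)), (154, np.int64(16)), (158, np.int64(-15)), (159, np.int64(-26))]
293 old/new diffs [(133, np.int64(-28)), (134, np.int64(-59)), (135, np.int64(-56)), (136, np.int64(-20)), (148, np.int64(-23)), (155, np.int64(-28)), (157, np.int64(17)), (158, np.int64(37)), (159, np.int64(27)), (160, np.int64(16))]
298 old/new diffs [(133, np.int64(-23)), (134, np.int64(-57)), (135, np.int64(-64)), (136, np.int64(-29)), (143, np.int64(-16)), (145, np.int64(-24)), (150, np.int64(-15)), (152, np.int64(15)), (159, np.int64(29)), (160, np.int64(62)), (161, np.int64(52)), (162, np.int64(19))]
0 [[288.2, 148.7], [260.9, 139.1]]
0.05 [[288.3, 150.7], [261.3, 142.5]]
0.1 [[288.6, 152.8], [261.9, 146.0]]
0.15 [[288.9, 154.8], [262.6, 149.4]]
0.2 [[289.4, 156.9], [263.4, 152.9]]
0.25 [[289.9, 158.9], [264.4, 156.3]]
0.3 [[290.5, 160.9], [265.6, 159.7]]
```

```bash
python3 - <<'E'
from h import *
t=pickle.load(open("top0.pkl","rb"))
q=proj(t,[[.73,.205,0],[.5,.25,0],[.77,.2,0],[.73,.24,0],[.73,.17,0],[.5,.29,0]]);print(q.round())
a=np.int32(q[[2,3]].min(0));im=cv2.cvtColor(t["image"],6)
P=[[x,y,0] for x in np.arange(.66,.80,.02) for y in np.arange(.15,.26,.02)]
print([int(im[int(v),int(u)]) for u,v in proj(t,P)])
E
```

```text
[[276. 169.]
 [251. 239.]
 [279. 157.]
 [265. 168.]
 [287. 170.]
 [238. 238.]]
[116, 115, 115, 117, 114, 118, 115, 117, 112, 112, 118, 113, 111, 118, 115, 117, 119, 113, 113, 122, 118, 113, 118, 119, 119, 120, 119, 118, 120, 120, 115, 112, 116, 119, 117, 115, 116, 113, 116, 118, 120, 117, 115, 115, 116, 115, 118, 117]
```

Call:
servo_tool(
  series=[
    [[0.003,0.04,0,0,0],[0.006,0.085,0,0,0],[0.01,0.13,0,0,0],[0.014,0.175,0,0,0],[0.0165,0.21,0,0,0]],
  ],
  force=30,
)

```text
t: 14.68
tool_pos: [0.4951, 0.2094, 0.2903]
eef_rot: [0.098, 0.995, 0.0, -0.0]
contact_force: [0.2, -0.7, -0.7]
gripper_width: 0.0141
gripper_force: 30.0
```

```bash
python3 go.py .5 .25 .13 168.8
```

```text
t 14.68 at [0.4951 0.2094 0.2903] yaw 168.7 tilt 0.04 j [ 0.56  0.33 -1.27  1.54  0.32  1.5   0.65] F [ 0.2 -0.7 -0.7] w 0.0141 gf 30.0
shift [0.003  0.0407 0.1603] spin -0.1 rows 2.8
```

Call:
servo_tool(
  series=[
    [[0.002,0.03,0.02,0,0],[0.003,0.041,0.06,0,0],[0.003,0.041,0.1,0,0],[0.003,0.041,0.135,0,0],[0.003,0.041,0.16,0,0]],
  ],
  force=20,
)

```text
t: 15.3
tool_pos: [0.4999, 0.2479, 0.1287]
eef_rot: [0.099, 0.995, -0.0, -0.001]
contact_force: [-0.0, 0.0, -1.4]
gripper_width: 0.0136
gripper_force: 20.0
```

Call:
servo_tool(
  series=[
    [[0,0,0.01,0,0],[0,0,0.02,0,0],[0,0,0.03,0,0],[0,0,0.035,0,0],[0,0,0.035,0,0]],
  ],
)

```text
t: 15.92
tool_pos: [0.5004, 0.2484, 0.0956]
eef_rot: [0.099, 0.995, 0.0, 0.0]
contact_force: [0.5, 0.6, -0.8]
gripper_width: 0.0138
gripper_force: 20.0
```

```bash
cat > rod.py <<'E'
# measure rod droop in the side (and top) view: column-wise rod residual vs median background, scored along predicted rod
from h import *
from rig import r
s=r.read_state();f=r.grab_frame("side");t=r.grab_frame("top");pickle.dump((s,t,f),open("m3.pkl","wb"))
R=Ro.from_quat(s["eef_rot"]).as_matrix();p=s["tool_pos"]-.019*R[:,2];d=-R[:,0];z=-R[:,2]
print("t",s["t"],s["tool_pos"].round(4),"F",s["contact_force"].round(1),"gf",s["gripper_force"])
for f in(f,t):
    b=cv2.cvtColor(f["image"],6).astype(np.float32);b=b-cv2.blur(b,(9,9));o=[]
    for dl in np.arange(-.1,.42,.02):
        hd=d*np.cos(dl)-z*np.sin(dl);q=proj(f,[p+x*hd for x in np.linspace(.06,.155,40)]).astype(np.float32)
        o.append(round(float(cv2.remap(b,q[:,0],q[:,1],1).mean()),1))
    print(dict(zip(np.arange(-.1,.42,.02).round(2).tolist(),o)))
E
python3 rod.py; python3 go.py .5 .25 .078 168.8
```

```text
t 15.925 [0.5004 0.2484 0.0956] F [ 0.5  0.6 -0.8] gf 20.000016521662474
{-0.1: -15.3, -0.08: -20.1, -0.06: -20.0, -0.04: -14.7, -0.02: -7.0, 0.0: 0.5, 0.02: 5.6, 0.04: 8.0, 0.06: 9.1, 0.08: 9.5, 0.1: 9.1, 0.12: 8.5, 0.14: 8.8, 0.16: 9.7, 0.18: 10.0, 0.2: 8.4, 0.22: 5.7, 0.24: 3.4, 0.26: 2.4, 0.28: 1.9, 0.3: 0.7, 0.32: -0.6, 0.34: -1.2, 0.36: -2.2, 0.38: -3.9, 0.4: -6.2}
{-0.1: -1.2, -0.08: -1.2, -0.06: -1.2, -0.04: -1.4, -0.02: -1.6, 0.0: -1.6, 0.02: -1.5, 0.04: -1.5, 0.06: -1.0, 0.08: -0.5, 0.1: 0.4, 0.12: 1.3, 0.14: 2.1, 0.16: 2.6, 0.18: 3.0, 0.2: 2.7, 0.22: 1.8, 0.24: 0.3, 0.26: -1.5, 0.28: -3.4, 0.3: -5.2, 0.32: -6.5, 0.34: -7.1, 0.36: -7.1, 0.38: -6.4, 0.4: -5.3}
t 16.02 at [0.5005 0.2485 0.0959] yaw 168.7 tilt 0.05 j [ 0.34  0.55 -1.12  1.74  0.53  1.19  0.45] F [ 0.8  0.3 -1.1] w 0.0134 gf 20.0
shift [0.0008 0.0014 0.0179] spin -0.1 rows 0.3
```

Call:
servo_tool(
  series=[
    [[0,0,0.005,0,0],[0,0,0.01,0,0],[0,0,0.014,0,0],[0,0,0.018,0,0],[0,0,0.018,0,0]],
  ],
)

```text
t: 16.65
tool_pos: [0.5001, 0.2482, 0.0772]
eef_rot: [0.099, 0.995, -0.0, -0.0]
contact_force: [-0.3, -0.5, 0.3]
gripper_width: 0.0141
gripper_force: 20.0
```

```bash
python3 rod.py
```

```text
t 16.65 [0.5001 0.2482 0.0772] F [-0.3 -0.5  0.3] gf 20.000450955703855
{-0.1: 7.7, -0.08: 6.9, -0.06: 5.5, -0.04: 4.4, -0.02: 3.7, 0.0: 3.6, 0.02: 3.3, 0.04: 2.9, 0.06: 2.8, 0.08: 2.9, 0.1: 2.2, 0.12: -0.2, 0.14: -3.6, 0.16: -5.6, 0.18: -3.9, 0.2: 1.7, 0.22: 8.4, 0.24: 13.4, 0.26: 16.2, 0.28: 16.2, 0.3: 13.8, 0.32: 10.4, 0.34: 6.8, 0.36: 3.8, 0.38: 0.7, 0.4: -1.9}
{-0.1: -1.9, -0.08: -2.2, -0.06: -2.4, -0.04: -2.4, -0.02: -2.3, 0.0: -1.6, 0.02: -0.8, 0.04: 0.2, 0.06: 1.3, 0.08: 2.3, 0.1: 2.7, 0.12: 2.5, 0.14: 1.7, 0.16: 0.4, 0.18: -1.1, 0.2: -2.6, 0.22: -4.0, 0.24: -5.0, 0.26: -5.5, 0.28: -5.4, 0.3: -4.7, 0.32: -3.7, 0.34: -2.5, 0.36: -1.6, 0.38: -1.1, 0.4: -1.0}
```

Call:
servo_tool(
  series=[
    [[0,0,-0.01,0,0],[0,0,-0.03,0,0],[0,0,-0.07,0,0],[0,0,-0.11,0,0],[0,0,-0.11,0,0]],
  ],
  force=40,
)

```text
t: 17.38
tool_pos: [0.5015, 0.2497, 0.1918]
eef_rot: [0.099, 0.995, 0.001, 0.003]
contact_force: [0.0, -0.8, -1.1]
gripper_width: 0.0137
gripper_force: 40.0
```

```bash
python3 rod.py; cp m3.pkl m4.pkl
```

```text
t 17.375 [0.5015 0.2497 0.1918] F [ 0.  -0.8 -1.1] gf 39.99981142580509
{-0.1: 3.0, -0.08: 3.6, -0.06: 3.8, -0.04: 4.4, -0.02: 5.3, 0.0: 6.6, 0.02: 7.2, 0.04: 6.9, 0.06: 5.0, 0.08: 1.7, 0.1: -1.7, 0.12: -5.4, 0.14: -9.0, 0.16: -11.5, 0.18: -10.1, 0.2: -5.3, 0.22: -1.9, 0.24: -1.1, 0.26: -1.0, 0.28: 0.4, 0.3: 1.7, 0.32: 0.6, 0.34: -2.9, 0.36: -4.5, 0.38: -2.0, 0.4: 0.2}
{-0.1: -8.1, -0.08: -9.0, -0.06: -9.5, -0.04: -9.8, -0.02: -9.9, 0.0: -9.6, 0.02: -8.5, 0.04: -7.0, 0.06: -5.1, 0.08: -2.6, 0.1: 0.3, 0.12: 3.2, 0.14: 6.2, 0.16: 8.3, 0.18: 9.6, 0.2: 10.0, 0.22: 9.7, 0.24: 8.4, 0.26: 6.7, 0.28: 4.8, 0.3: 2.7, 0.32: 0.8, 0.34: -0.9, 0.36: -2.3, 0.38: -3.2, 0.4: -3.6}
```

Pressing the tip on the bench set the droop to about 0.16 rad, and it still reads 0.16 after lifting. That puts the glass at about 45°. Swing to the label side at height.

Call:
servo_tool(
  series=[
    [[-0.005,0,-0.03,5,0],[-0.015,-0.001,-0.055,12,0],[-0.025,-0.002,-0.06,20,0],[-0.035,-0.003,-0.06,28,0],[-0.045,-0.004,-0.06,36,0]],
  ],
)

```text
t: 18.1
tool_pos: [0.5434, 0.2351, 0.2465]
eef_rot: [0.403, 0.915, -0.001, -0.001]
contact_force: [0.7, 0.4, -1.7]
gripper_width: 0.0135
gripper_force: 40.0
```

Call:
servo_tool(
  series=[
    [[0,0,0,8,0],[0,0,0,16,0],[0,0,0,24,0],[0,0,0,32,0],[0,0,0,40,0]],
  ],
)

```text
t: 18.73
tool_pos: [0.5431, 0.2352, 0.2464]
eef_rot: [0.692, 0.722, -0.001, -0.0]
contact_force: [-0.6, -0.0, -1.1]
gripper_width: 0.0135
gripper_force: 40.0
```

Call:
servo_tool(
  series=[
    [[0,0,0,7,0],[0,0,0,12,0],[0,0,0,13.6,0],[0,0,0,13.6,0]],
  ],
)

```text
t: 19.23
tool_pos: [0.5433, 0.2355, 0.247]
eef_rot: [0.771, 0.637, -0.0, -0.0]
contact_force: [-0.2, 0.2, -0.8]
gripper_width: 0.0136
gripper_force: 40.0
```

```bash
python3 go.py .5523 .2342 .18 79.1
```

```text
t 19.23 at [0.5433 0.2355 0.247 ] yaw 79.2 tilt 0.05 j [ 0.2   0.37 -0.88  1.48  0.29  1.43 -0.88] F [-0.2  0.2 -0.8] w 0.0136 gf 40.0
shift [0.0005 0.0091 0.067 ] spin 0.1 rows 1.1
```

Descend part way, then check the droop before the last part.

Call:
servo_tool(
  series=[
    [[0,0.005,0.015,0,0],[0,0.009,0.035,0,0],[0,0.009,0.055,0,0],[0,0.009,0.067,0,0],[0,0.009,0.067,0,0]],
  ],
)

```text
t: 19.85
tool_pos: [0.5518, 0.2337, 0.1794]
eef_rot: [0.771, 0.637, -0.001, -0.0]
contact_force: [-0.8, -0.1, -0.9]
gripper_width: 0.0135
gripper_force: 40.0
```

```bash
python3 rod.py; python3 - <<'E'
from h import *
s,t,f=pickle.load(open("m3.pkl","rb"));t0=pickle.load(open("top0.pkl","rb"));f0=pickle.load(open("side0.pkl","rb"))
R=Ro.from_quat(s["eef_rot"]).as_matrix();p=s["tool_pos"]-.019*R[:,2];d=-R[:,0];l=R[:,1];z=-R[:,2]
for nm,a,b in(("top",t,t0),("side",f,f0)):
    D=(cv2.absdiff(a["image"],b["image"]).max(2)>25).astype(np.uint8)
    for th in(.7,.785,.87):
        h=p+.173*(d*np.cos(.16)-z*np.sin(.16));u=d*np.cos(th)-z*np.sin(th)
        P=[h+u*x+l*y for x,y in((.008,-.031),(.008,.031),(.096,.031),(.096,-.031))];q=proj(a,P)
        print(nm,th,q.round(1).tolist())
    c=q.mean(0).astype(int);print("changed rows around",c)
    for y in range(c[1]-22,c[1]+23,2):print(y,"".join(".#"[v] for v in D[y,c[0]-28:c[0]+28]))
    print("x0",c[0]-28)
E
```

```text
t 19.85 [0.5518 0.2337 0.1794] F [-0.8 -0.1 -0.9] gf 39.99997990205884
{-0.1: -2.1, -0.08: 2.8, -0.06: 5.8, -0.04: 6.5, -0.02: 5.2, 0.0: 3.3, 0.02: 3.5, 0.04: 6.6, 0.06: 9.5, 0.08: 10.0, 0.1: 7.8, 0.12: 2.8, 0.14: -3.0, 0.16: -5.1, 0.18: -1.4, 0.2: 1.8, 0.22: 2.7, 0.24: -0.1, 0.26: -4.2, 0.28: -5.5, 0.3: -4.0, 0.32: -2.6, 0.34: -1.6, 0.36: 1.0, 0.38: 1.3, 0.4: -0.1}
{-0.1: -1.7, -0.08: -1.4, -0.06: -0.9, -0.04: -0.5, -0.02: -0.2, 0.0: 0.1, 0.02: 0.3, 0.04: 0.4, 0.06: 0.3, 0.08: 0.1, 0.1: -0.1, 0.12: -0.4, 0.14: -0.7, 0.16: -1.0, 0.18: -1.1, 0.2: -0.9, 0.22: -0.7, 0.24: -0.4, 0.26: -0.3, 0.28: -0.1, 0.3: -0.0, 0.32: 0.1, 0.34: 0.3, 0.36: 0.4, 0.38: 0.7, 0.4: 0.8}
top 0.7 [[309.8, 236.8], [316.6, 215.9], [339.5, 227.9], [333.1, 248.3]]
top 0.785 [[309.7, 236.7], [316.4, 215.9], [337.6, 227.9], [331.2, 248.2]]
top 0.87 [[309.5, 236.7], [316.3, 215.8], [335.6, 227.8], [329.2, 248.0]]
changed rows around [322 232]
210 ...............................#############............
212 ...............................#############............
214 #..........................################........
[... 2197 characters left out ...]
......................
233 ########....###.........................................
235 ############..............................#...#.........
237 ##############...............................###........
239 ###################.....................................
241 ####################....................................
243 ####################....................................
245 ####################....................................
247 ####################....................................
249 ##################......................................
251 ##################......................................
253 ##################......................................
x0 276
```

The tip corners in the top view, (337.5,228) and (332,247), match 45° tilt, and droop is still 0.16. Final descent.

Call:
servo_tool(
  series=[
    [[0.0005,0,0.015,0,0],[0.0005,0,0.03,0,0],[0.0005,0,0.045,0,0],[0.0005,0,0.058,0,0],[0.0005,0,0.066,0,0]],
  ],
)

```text
t: 20.58
tool_pos: [0.5522, 0.2342, 0.1134]
eef_rot: [0.771, 0.637, -0.0, -0.0]
contact_force: [0.5, -0.6, -1.3]
gripper_width: 0.0135
gripper_force: 40.0
```

Call:
servo_tool(
  series=[
    [[0,0,0,0,0],[0,0,0,0,0],[0,0,0,0,0],[0,0,0,0,0],[0,0,0,0,0]],
  ],
)

```text
t: 21.2
tool_pos: [0.5526, 0.2343, 0.1147]
eef_rot: [0.771, 0.637, 0.0, 0.0]
contact_force: [-0.2, 0.3, -0.4]
gripper_width: 0.0135
gripper_force: 40.0
```

```bash
python3 go.py .5523 .2342 .1132 79.1; python3 - <<'E'
from h import *
from rig import r
s=r.read_state();t=r.grab_frame("top");t0=pickle.load(open("top0.pkl","rb"))
R=Ro.from_quat(s["eef_rot"]).as_matrix();p=s["tool_pos"]-.019*R[:,2];d=-R[:,0];l=R[:,1];z=-R[:,2]
h=p+.173*(d*np.cos(.16)-z*np.sin(.16));u=d*np.cos(.785)-z*np.sin(.785);n=d*np.sin(.785)+z*np.cos(.785)
G=h+.052*u+.003*n;a=-.191;Rp=np.array([[np.cos(a),-np.sin(a)],[np.sin(a),np.cos(a)]])
q=Rp.T@(G[:2]-[.5051,-.010]);print("glass in label frame",q[1]+.021,-q[0],G[2]-.07)
# what the mirror shows in the top view: bright label patch?
c=proj(t,G)[0].astype(int);print(c,cv2.cvtColor(t["image"],6)[c[1]-12:c[1]+13:2,c[0]-12:c[0]+13:2])
E
```

```text
t 21.2 at [0.5526 0.2343 0.1147] yaw 79.1 tilt 0.02 j [ 0.17  0.49 -0.83  1.63  0.38  1.2  -0.94] F [-0.2  0.3 -0.4] w 0.0135 gf 40.0
shift [-0.0002 -0.0002  0.0015] spin -0.0 rows 0.0
glass in label frame 0.06021698769172311 -0.0003016422944926427 0.0014703126547579298
[324 237] [[195 196 170 107  81 110 163 188 200 203 207 207 205]
 [193 196 151  80  51  58  92 156 191 197 204 204 204]
 [121 146 131  62  35  32  41  56 105 166 196 203 203]
 [ 94 107  96  54  51  48  36  31  37  55 124 175 198]
 [ 98  88  66  71  71  71  63  52  43  36  36  69 144]
 [102  96  80  73  74  76  66  69  71  65  54  47  86]
 [109 103  92  78  72  68  63  62  61  74  77  69 133]
 [113 110  98  91  79  62  62  66  64  73  76  77 162]
 [119 113 111 101  90  72  53  59  74  73  75  86 184]
 [117 116 112 105  96  88  68  46  72  68  75 127 198]
 [122 118 115 111 106  98  81  57  74  69  80 162 197]
 [123 121 117 113 113 105  95  82  73  74  94 183 185]
 [122 125 120 121 114 106 104  92  79  75 118 192 182]]
```

```bash
python3 -c "
from rig import r
print(r.sign_off())"
```

```text
the job is handed in; nothing more can be done
None
```

I handed the job in at about 21 s: the lamp was set upright in the gap behind the transformer, and the arm was holding the mirror still at the label. I estimate the glass centre 60 mm out from the label, within about 2 mm sideways and in height, and tilted about 45°. No verdict came back, I did not confirm the label in the glass from the boom camera, and I did not re-check the lamp after moving the mirror.

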